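Shut the drawer and hold the cast clamp open at its index

TASK

Get the cast clamp ready for loading: first push the unit's open drawer fully home against its stop. Then take the clamp's spring-loaded pull handle, draw it towards the robot until the pointer on the jaw stands midway between the two ears of the index fork, and keep it there: the program finishes while still holding the handle out at the mark. Leave the cast, the bur stand and the felt wheel beside the unit where they are.

Things in the scene. Friction and masses are not known exactly. Their poses are not given: they have to be found in the camera images.
- clamp_unit: Grey bench unit fixed to the bench, 150 (x) x 200 (y) x 50 mm high, origin at the centre of its underside. Its own -x side is the front, facing the robot (yawed up to 0.25 rad). The clamp is on the left (+y) half, the drawer in the right (-y) half. On the clamp half stands a grey guide block, 100 mm wide, front face at x = -60, top at z = 96 mm; behind it the moving jaw (top 84 mm) and the fixed jaw (top 88 mm). All x, y and z offsets given below are in this body's frame.
- drawer (a joint): Drawer slide (m): 0 = fully home, positive = pulled out towards the unit's -x; starts 0.04 to 0.07 open, end stop at 0.085. The slide is stiff: it takes about 3 N to move, stays where it is left, and ends at a firm stop at 0.
- drawer_front (a point): Centre of the outer face of the drawer front (flat plate, 90 wide x 44 mm high, lower edge 4 mm above the bench, no handle). Moves with the drawer; at x = -85, y = -53, z = 26 mm when home. Push it along the unit's +x.
- jaw: The moving jaw of the clamp with its pull handle, one rigid slide that runs along the unit's x. A spring keeps it at its rest stop; it can be pulled out 55 mm towards -x. The pull takes about 4 N at the start and grows by 130 N/m (about 9 N at 44 mm); let go, it runs back. Its origin lies at y = +45 mm, z = 0 of the unit and at x = 0 at rest.
- pull_bar (a point): Centre of the handle's cross bar: a level bar along the unit's y with a black sleeve, 12 mm thick, 60 mm long, carried at its ends by two 10 mm rods that run back (+x) at 40 mm either side of this point (70 mm clear between them). At rest it lies at x = -110, y = +45, z = 85 mm; 44 mm is free between the bar and the guide block behind it, and nothing lies in front of or above it. Can be gripped from above with one finger on either side (in front and behind).
- jaw_pointer (a point): Tip of the small black pointer blade (3 mm thick, 20 mm high) on the left (+y) side of the moving jaw, y = +97, z = 66 mm; moves with the jaw and the handle. At rest at x = +26 mm.
- index_fork: Small pale metal index fork, fixed on the left edge of the unit's top beside the pointer's path, with the unit's yaw: two upright ears 3 mm thick, 20 mm deep (in y) and 26 mm high, 10 mm clear between them (along x). Origin midway between the ears, at the level of their feet. Set anew for each job, so that the pointer has 18 to 44 mm to go.
- index_mark (a point): The mark: point midway between the two ears of the index fork, at their inner (-y) edges, level with the pointer. The pointer passes about 1 mm beside it; the jaw is right when pointer and mark have the same x in the unit's frame.
- waiting_cast: Loose plaster dental cast, 52 x 58 x 27 mm, standing to the right of the unit; origin at the centre of its underside. Leave it alone.
- bur_stand: Loose block with standing burs, 62 x 104 x 57 mm, farther right; origin at the centre of its underside. Leave it alone.
- felt_wheel: Loose felt polishing wheel, 22 mm across, 10 mm high, right of the drawer and nearer the robot; origin at the centre of its underside. Leave it alone.

How it is judged:
By the outcome, as a careful person would: the job done as asked, in the order asked, and still so for the second after the job is handed in, while the arm keeps its last pose, push and grip.
It also fails if it takes over 45 s, if anything falls off the work surface, if the arm or the gripper's body presses on something with over 40 N, if the wrist force passes 120 N, or if a joint passes its speed limit or range.

ROBOT

A 6-joint arm with a two-finger parallel gripper is mounted at the origin on a cart in front of the work surface, level with it; the furniture and walls round the work are solid. World frame = base frame: x ahead of the robot, y to its left, z up, the work surface at z = 0. Lengths are in m, angles in degrees, forces in N, time in s.
With the tool pointing down it reaches from about 0.4 to 0.825 m from the base axis. Payload 7 kg.
Tool frame: the origin (TCP) lies midway between the tips of the shut fingers; the grasp point (between the pads) lies 19 mm behind it (r.hold_point_z is the distance from the TCP to the grasp point, in m); x points along the fingers, y is the direction in which the jaws open and shut, and the axes are right-handed (so a half turn about x gives the same grasp; the last joint's range is limited). The gripper opens to 88 mm and grips with 3 to 60 N. Pads are 19 mm wide; open, the fingers measure 130 mm over their backs; the gripper's body (78 mm by 193 mm) begins 47 mm behind the grasp point.
Start: joints at [90.189, 20.546, 0.682, 0, -70.136, -16.507], TCP at [0.19, 0.648, 0.227] pointing down, gripper open.
Joint ranges: [-176.03, 176.03], [-82.01, 121.73], [-58.28, 71.71], [-173.87, 95.51], [-174.79, -0.11], [-173.66, 173.66]. Speed limits (degrees/s): [136.94, 136.94, 172.46, 180, 180, 180].

INTERFACE

Orientations are given as [roll, pitch, yaw] about the fixed x, y, z axes, in that order (R = Rz(yaw) Ry(pitch) Rx(roll)).
In Python, from plant import r, viewer, order gives the robot as it stands. The module is installed in compiled form; this text tells all that it offers.
- The arm moves only by the shell command python3 -m creep 'ROWS' [FORCE]. ROWS is JSON, a list of rows, each an object of numbers: "ax", "ay", "az": the turn, a rotation vector about the tool's x, y, z in degrees; "tx", "ty", "tz": the shift along the tool's x, y, z in m; "fingers": the finger opening in m, from 0 to 0.0876. A call has 1 to 5 rows; each row is the pose to reach, as a shift and turn from the pose commanded when the call began, along the tool's axes at that moment; what a row does not reach only later rows make up. A row lasts 1/10 s, in which the tool goes at most 50 mm and 8.59 degrees, less where a joint would pass 70% of its speed; a pose out of reach is approached as far as the arm can. A call with a gripper value outside its range is refused whole. The fingers move at their own pace and stop on an object; FORCE is the grip in N (left out, the last holds). Time passes only in rows, so rows that repeat a pose let the fingers close. It gives the time, the measured TCP pose, the force and the opening at its end, in the units of the state.
- r.get_state(): the state, without advancing time (a new reading comes with each control period).
- viewer.capture(name): name is "scene" or "top" or "wrist"; returns a dict with "pixels" (480x640x3 uint8, blue, green, red), "depth" (480x640 float32, m along the optical axis (not along the pixel's ray), 0 where there is no reading), "fx", "fy", "cx", "cy" (pixels), "k1" (the pictures are not rectified: a ray, as slopes to the right and down, at radius r is drawn at 1 + k1 r^2 times it, then the intrinsics apply), "rvec" (rotation vector, rad) and "tvec" (3), from world to camera coordinates, as OpenCV has them; the wrist camera has in their place "T_tool_cam" (4x4, takes a point from camera to tool coordinates, whose origin is the TCP and whose axes are the tool frame's). Camera axes: x right, y down, z forward; pixel columns grow to the right and rows downward; lengths in m; the calibration is good to about 2 mm. A picture is of the moment at which its call begins: read the wrist's pose just before it.
- order.close_job(): hands the job in, once; it reports no verdict.
The state is a dict: "time_s": time; "joints": joint angles; "qd": joint speeds; "joint_torque": joint torques, N m; "tcp_pos": TCP position; "eef_rot": TCP orientation; "contact_force": force on the tool from outside, world axes, zero at the start; "moment": the same for the moment, N m; "gripper_width": finger opening in m.
Only numpy, scipy, OpenCV 4.12 (cv2) and the standard library are available. Lean on these libraries where they do the work, as an engineer would, in place of code of your own. Each camera call takes 0.05 s, during which the arm holds its last target.

## Working session

There is one attempt and no reset: what is moved stays moved. The work goes in short steps, Python scripts to look and compute and a shell command to move; the robot and the scene stay as the last step left them, time stands still between calls to the robot, and variables do not carry over. Pictures are saved under pics/ and viewed, and the job is handed in when it is done.

```bash
mkdir -p pics; ls
cat > h.py <<'E'
import numpy as np, cv2
from plant import r, viewer, order
from scipy.spatial.transform import Rotation as R
def cap(n):
    s=r.get_state(); c=viewer.capture(n)
    if n=="wrist":
        T=np.eye(4); T[:3,:3]=R.from_euler('xyz',s['eef_rot'],degrees=True).as_matrix(); T[:3,3]=s['tcp_pos']
        c['W']=T@np.array(c['T_tool_cam'])
    else:
        V=np.eye(4); V[:3,:3]=cv2.Rodrigues(np.array(c['rvec'],float))[0]; V[:3,3]=np.ravel(c['tvec']); c['W']=np.linalg.inv(V)
    return c
def cloud(c):
    h,w=c['depth'].shape
    K=np.array([[c['fx'],0,c['cx']],[0,c['fy'],c['cy']],[0,0,1.]])
    uv=np.stack(np.meshgrid(np.arange(w),np.arange(h)),-1).reshape(-1,1,2).astype(float)
    n=cv2.undistortPoints(uv,K,np.array([c['k1'],0,0,0.]),).reshape(h,w,2)
    d=c['depth'][...,None]
    P=np.concatenate([n*d,d],-1)@c['W'][:3,:3].T+c['W'][:3,3]
    P[c['depth']==0]=np.nan
    return P
E
python3 - <<'E'
from h import *
print(r.get_state())
for n in("scene","top","wrist"):
    c=cap(n); cv2.imwrite(f"pics/{n}0.png",c['pixels']); np.savez(f"{n}0.npz",P=cloud(c),im=c['pixels'],W=c['W'])
    print(n,c['W'].round(3).tolist())
E
```

```text
pics
{'time_s': 0.0, 'joints': array([ 9.01879234e+01,  2.05912629e+01,  6.34511251e-01, -2.07906025e-02,
       -7.01348646e+01, -1.65074504e+01]), 'qd': array([-0.03878935, -0.04100668,  0.01920681, -0.00307157, -0.00772582,
       -0.02733337]), 'joint_torque': array([-2.37888671e-03, -5.82723463e+01,  2.93076038e+01,  6.99756458e+00,
        7.07656582e-03, -1.57113959e-04]), 'tcp_pos': array([0.1895488 , 0.64734006, 0.22562812]), 'eef_rot': array([  94.46661819,   89.90632153, -101.85998932]), 'contact_force': array([0.00335619, 0.35198012, 0.13867288]), 'moment': array([-0.06061432,  0.00723427,  0.00210335]), 'gripper_width': 0.08766520868249592}
scene [[-0.819, -0.377, 0.432, 0.189], [-0.573, 0.543, -0.613, 0.408], [-0.004, -0.75, -0.661, 0.651], [0.0, 0.0, 0.0, 1.0]]
top [[0.023, -0.977, 0.21, 0.405], [-1.0, -0.024, 0.0, -0.098], [0.005, -0.21, -0.978, 0.918], [0.0, 0.0, 0.0, 1.0]]
wrist [[-0.28, -0.921, -0.272, 0.263], [-0.96, 0.27, 0.077, 0.627], [0.003, 0.282, -0.959, 0.385], [0.0, 0.0, 0.0, 1.0]]
```

View pics/scene0.png

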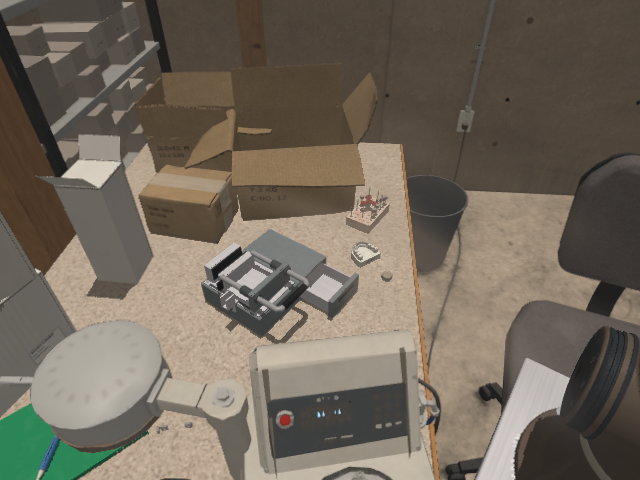

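View pics/top0.png

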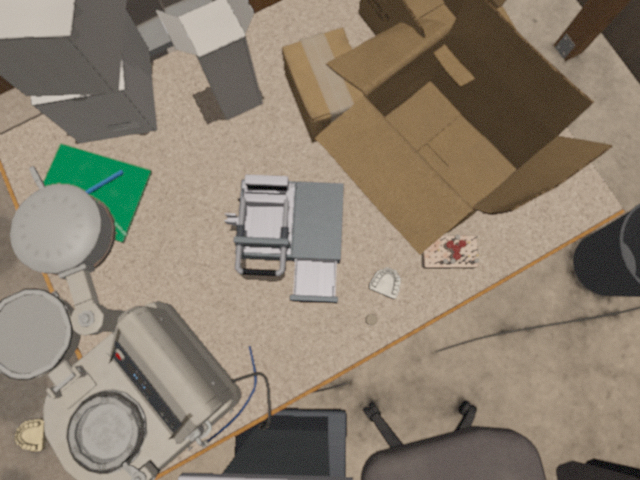

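View pics/wrist0.png

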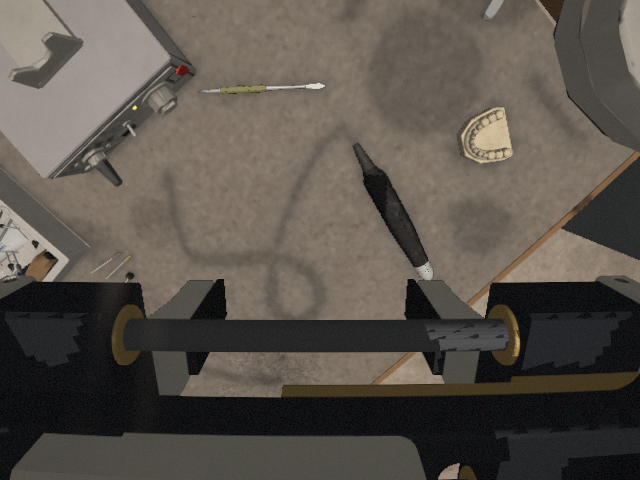

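The pictures show the unit with the pull bar at top(263,240), the drawer open at top(315,297), the jaw frame and the fork at its left (top ~232,218). The loose parts lie to the right of it. I'll measure it from the depth data.

Run:
```python
from h import *
for n,pts in (("top",[(263,240),(318,210),(316,298),(232,218),(385,283),(371,320),(268,185),(265,272),(300,340)]),("scene",[(290,260),(270,290),(345,290),(225,300)])):
    P=np.load(n+"0.npz")['P']
    for u,v in pts: print(n,u,v,P[v,u].round(4))
im=cv2.imread("pics/top0.png")[160:330,215:415]; cv2.imwrite("pics/topz.png",cv2.resize(im,None,fx=4,fy=3.5,interpolation=cv2.INTER_CUBIC))
im=cv2.imread("pics/scene0.png")[220:345,190:370]; cv2.imwrite("pics/scenez.png",cv2.resize(im,None,fx=4.4,fy=4.4,interpolation=cv2.INTER_CUBIC))
```

```text
top 263 240 [0.571  0.0135 0.0957]
top 318 210 [ 0.641  -0.0822  0.0505]
top 316 298 [ 0.4744 -0.0829  0.0468]
top 232 218 [0.6195 0.0792 0.0577]
top 385 283 [ 0.509  -0.2144  0.0124]
top 371 320 [ 0.4382 -0.188   0.0084]
top 268 185 [0.6765 0.0107 0.0874]
top 265 272 [0.5143 0.0076 0.0919]
top 300 340 [ 0.3978 -0.0538  0.0022]
scene 290 260 [ 0.598  -0.0752  0.0519]
scene 270 290 [0.5637 0.0249 0.0755]
scene 345 290 [ 0.4681 -0.0733  0.0471]
scene 225 300 [0.6093 0.0899 0.08  ]
```

View pics/topz.png

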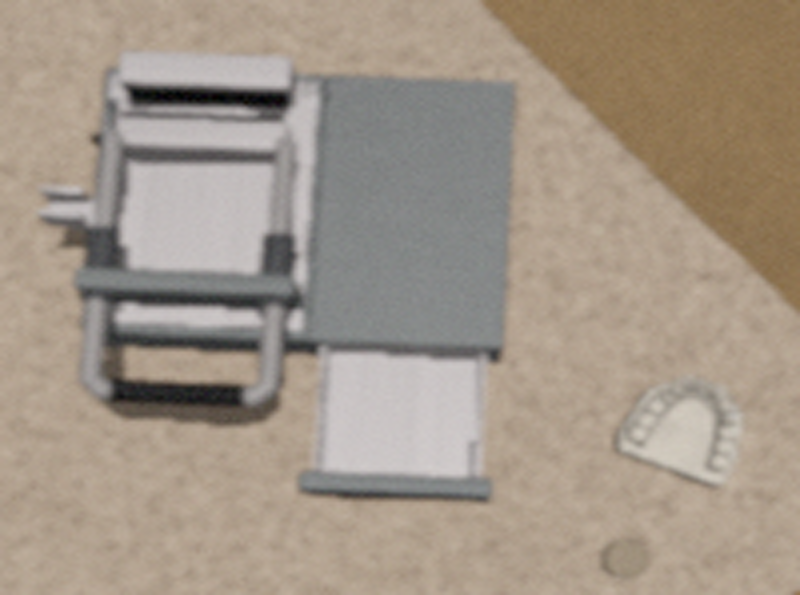

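View pics/scenez.png

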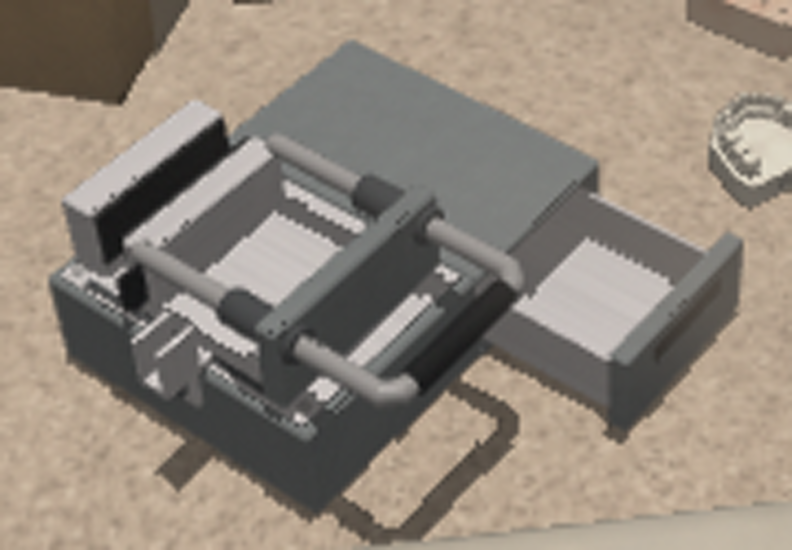

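```bash
cat > fit.py <<'E'
from h import *
from scipy.optimize import least_squares
def proj(c,X):
    V=np.linalg.inv(c['W']); p=X@V[:3,:3].T+V[:3,3]
    K=np.array([[c['fx'],0,c['cx']],[0,c['fy'],c['cy']],[0,0,1.]])
    return cv2.projectPoints(X.reshape(-1,1,3),cv2.Rodrigues(V[:3,:3])[0],V[:3,3],K,np.array([c['k1'],0,0,0.]))[0].reshape(-1,2)
def tow(q,L): 
    L=np.atleast_2d(L)/1000.; ca,sa=np.cos(q[2]),np.sin(q[2])
    return np.c_[q[0]+ca*L[:,0]-sa*L[:,1],q[1]+sa*L[:,0]+ca*L[:,1],L[:,2]]
E
python3 - <<'E'
from fit import *
T=lambda a,b:(215+a/4-.4,160+b/3.5-.4); S=lambda a,b:(190+a/4.4-.4,220+b/4.4-.4)
obs=[("top",T(514,84),(75,-100,50)),("top",T(500,353),(-75,-100,50)),("top",T(180,393),(-110,45,89)),
("scene",S(598,160),(-75,-100,50)),("scene",S(352,42),(75,-100,50)),("scene",S(313,437),(-75,100,50)),("scene",S(50,275),(75,100,50))]
cs={n:cap(n) for n in("top","scene")}
def f(q): return np.concatenate([proj(cs[n],tow(q,l))[0]-p for n,p,l in obs])
s=least_squares(f,[.6,0,0],loss='soft_l1'); print(s.x,s.fun.reshape(-1,2).round(1).tolist())
q=s.x; np.save("q.npy",q)
for n in cs:
    P=cloud(cs[n]); ca,sa=np.cos(q[2]),np.sin(q[2]); d=P-[q[0],q[1],0]
    U=np.stack([d[...,0]*ca+d[...,1]*sa,-d[...,0]*sa+d[...,1]*ca,d[...,2]],-1)*1000
    def show(name,m): 
        p=U[m]; print(n,name,len(p),p.min(0).round(1) if len(p) else '',p.max(0).round(1) if len(p) else '', np.median(p,0).round(1) if len(p) else '')
    x,y,z=U[...,0],U[...,1],U[...,2]
    show("topplate",(z>45)&(z<56)&(y<-20)&(y>-120)&(x>-72)&(x<90))
    show("bar",(abs(y-45)<25)&(x<-90)&(x>-130)&(z>70))
    show("drawerfront",(y<-15)&(y>-100)&(x<-85)&(x>-180)&(z>35)&(z<60))
    show("drawerlip",(y<-15)&(y>-92)&(x<-130)&(x>-180)&(z>42)&(z<60))
    show("guidetop",(abs(y-45)<60)&(z>93)&(z<105)&(x<-30)&(x>-80))
    show("fork",(y>102)&(y<130)&(z>60)&(z<90)&(abs(x)<75))
E
```

```text
[ 0.62270713 -0.02915125 -0.0188147 ] [[0.7, -0.3], [1.5, -0.5], [-0.3, 0.6], [1.3, 0.1], [0.2, -1.0], [-0.9, 1.3], [-0.9, 0.9]]
top topplate 3113 [-71.9 -98.7  45.1] [ 76.6 -20.   55.4] [  0.  -59.2  50.5]
top bar 188 [-114.3   20.5   82.1] [-102.3   70.    94.1] [-109.    44.    90.4]
top drawerfront 291 [-152.6  -95.3   35. ] [-87.  -15.9  52.5] [-147.   -60.    47.7]
top drawerlip 244 [-152.6  -91.6   42.1] [-141.9  -15.9   52.5] [-147.3  -54.5   48.1]
top guidetop 420 [-77.7  -3.1  93.1] [-30.   95.8 100.4] [-52.6  46.7  96. ]
top fork 72 [-17.  102.1  60.4] [ -0.7 119.1  80.8] [ -3.9 110.4  75.2]
scene topplate 1677 [-72.  -99.1  47.8] [ 75.4 -20.2  55.8] [ -0.7 -61.4  51.7]
scene bar 176 [-117.3   20.9   82.4] [-103.7   70.    94.7] [-112.7   46.1   91.3]
scene drawerfront 321 [-154.7  -94.4   35. ] [-86.3 -15.4  52.4] [-151.   -59.1   47.9]
scene drawerlip 211 [-154.5  -92.    42.2] [-143.2  -15.9   52.4] [-150.8  -52.2   49.1]
scene guidetop 421 [-75.5  -2.2  93. ] [-30.1  97.7  99.7] [-54.9  52.8  96.5]
scene fork 158 [-19.6 102.1  60. ] [ -1.8 120.7  82.1] [-16.  112.3  72.3]
```

Pose fit agrees with the given sizes: unit at (0.623, -0.029), yaw about -1.1°, drawer about 68 mm open, fork at x of about -10. Next I'll check the corridor for obstacles and plan the transfer.

Run:
```python
from fit import *
Ps=[np.load(n+"0.npz")['P'].reshape(-1,3) for n in("top","scene","wrist")]
P=np.concatenate(Ps); P=P[~np.isnan(P).any(1)]
H=np.full((10,14),np.nan)
for i in range(10):
    for j in range(14):
        m=(P[:,0]>i*.1-.05)&(P[:,0]<=i*.1+.05)&(P[:,1]>j*.1-.45)&(P[:,1]<=j*.1-.35)
        if m.sum()>3:H[i,j]=P[m,2].max()
print("cols y=-.4..0.9, rows x=0..0.9");print(H.round(2))
s=r.get_state();M=R.from_euler('xyz',s['eef_rot'],degrees=True).as_matrix();print(M.round(3))
Mc=np.linalg.inv(np.load("wrist0.npz")['W']);
c=cap("wrist");print(np.array(c['T_tool_cam']).round(3))
q=np.load("q.npy")
for n,l in(("pushpt",(-153,-58,30)),("home",(-85,-58,30)),("bar",(-110,45,85)),("mark",(-9,97,66))):print(n,tow(q,l).round(4))
```

```text
cols y=-.4..0.9, rows x=0..0.9
[[-0.27 -0.77 -0.68 -0.67  0.16  0.24 -0.68 -0.77 -0.02 -0.02 -0.02 -0.02
  -0.02 -0.02]
 [-0.27 -0.27  0.    0.22  0.27  0.25  0.   -0.02 -0.02  0.    0.3  -0.02
  -0.02 -0.02]
 [-0.27 -0.28 -0.01 -0.    0.01  0.15  0.14  0.12  0.09  0.01  0.35  0.35
  -0.02  0.03]
 [-0.77 -0.77  0.    0.01  0.05  0.21  0.2   0.12  0.12  0.1  -0.02  0.3
   0.06  0.06]
 [-0.77  0.01  0.01  0.01  0.01  0.21  0.21  0.21  0.12  0.12 -0.02  0.06
   0.09  0.07]
 [ 0.05  0.16  0.16  0.05  0.09  0.09  0.09  0.23  0.23  0.12 -0.02   nan
    nan   nan]
 [ 0.28  0.24  0.19  0.17  0.1   0.1   0.01  0.23  0.23  0.   -0.02   nan
    nan   nan]
 [ 0.26  0.19  0.19  0.19  0.09  0.09  0.01  0.02  0.19  0.01  0.01   nan
    nan   nan]
 [ 0.29  0.02  0.19  0.19  0.11  0.27  0.27  0.34  0.34  0.01  0.01   nan
    nan   nan]
 [ 0.29  0.29  0.22  0.18  0.28  0.28  0.27  0.34  0.34  0.01  0.04   nan
    nan   nan]]
[[-0.    -0.281 -0.96 ]
 [-0.001 -0.96   0.281]
 [-1.     0.001 -0.   ]]
[[-0.001 -0.282  0.959 -0.159]
 [ 1.     0.     0.001 -0.   ]
 [-0.001  0.959  0.282 -0.076]
 [ 0.     0.     0.     1.   ]]
pushpt [[ 0.4686 -0.0843  0.03  ]]
home [[ 0.5366 -0.0855  0.03  ]]
bar [[0.5136 0.0179 0.085 ]]
mark [[0.6155 0.068  0.066 ]]
```

```bash
python3 -m creep '[{"tx":-0.05,"ax":8},{"tx":-0.1,"ax":16},{"tx":-0.14,"ax":24},{"tx":-0.14,"ty":0.034,"tz":-0.037,"ax":32},{"tx":-0.14,"ty":0.068,"tz":-0.074,"ax":40}]'
python3 -c "
from h import *
s=r.get_state();M=R.from_euler('xyz',s['eef_rot'],degrees=True).as_matrix();print(s['tcp_pos'].round(4),M.round(3),s['joints'].round(1))
for t in([.4,.3,.37],[.43,-.0835,.37]):print((M.T@(np.array(t)-s['tcp_pos'])).round(4))"
```

```text
[0.1896 0.6477 0.2262] [[-0.    -0.281 -0.96 ]
 [-0.001 -0.96   0.281]
 [-1.     0.001 -0.   ]] [ 90.2  20.6   0.7  -0.  -70.1 -16.5]
[-0.1436  0.2746 -0.2996]
[-0.1434  0.6342 -0.4361]invalid input
```

The call was refused ("invalid input") and nothing moved. I'll try again with every key filled in.

```bash
python3 -m creep '[{"ax":8,"ay":0,"az":0,"tx":-0.05,"ty":0,"tz":0,"fingers":0.08},{"ax":16,"ay":0,"az":0,"tx":-0.1,"ty":0,"tz":0,"fingers":0.06},{"ax":24,"ay":0,"az":0,"tx":-0.14,"ty":0,"tz":0,"fingers":0},{"ax":32,"ay":0,"az":0,"tx":-0.14,"ty":0.034,"tz":-0.037,"fingers":0},{"ax":40,"ay":0,"az":0,"tx":-0.14,"ty":0.068,"tz":-0.074,"fingers":0}]'
python3 -c "
from h import *
s=r.get_state();M=R.from_euler('xyz',s['eef_rot'],degrees=True).as_matrix();print(s['tcp_pos'].round(4),M.round(3),s['joints'].round(1))
for t in([.4,.3,.37],[.43,-.0835,.37]):print((M.T@(np.array(t)-s['tcp_pos'])).round(4))"
```

```text
time_s: 0.8
tcp_pos: [0.2412, 0.5623, 0.3672]
eef_rot: [-36.9, 89.9, 86.5]
contact_force: [0.2, 0.5, -0.1]
gripper_width: 0.0535
[0.2412 0.5623 0.3672] [[ 0.    -0.834 -0.551]
 [ 0.002 -0.551  0.834]
 [-1.    -0.001  0.001]] [ 85.   11.4   6.   -0.  -84.5 -51.6]
[-0.0032  0.0121 -0.3063]
[-0.0039  0.1985 -0.6428]
```

```bash
python3 -m creep '[{"ax":7,"ay":0,"az":0,"tx":0,"ty":0.002,"tz":-0.045,"fingers":0},{"ax":14,"ay":0,"az":0,"tx":0,"ty":0.004,"tz":-0.09,"fingers":0},{"ax":21,"ay":0,"az":0,"tx":0,"ty":0.006,"tz":-0.135,"fingers":0},{"ax":28,"ay":0,"az":0,"tx":0,"ty":0.008,"tz":-0.18,"fingers":0},{"ax":34.8,"ay":0,"az":0,"tx":0,"ty":0.01,"tz":-0.225,"fingers":0}]'
python3 -c "
from h import *
s=r.get_state();M=R.from_euler('xyz',s['eef_rot'],degrees=True).as_matrix();print(s['tcp_pos'].round(4),M.round(3),s['joints'].round(1))
for t in([.4,.3,.37],[.43,-.0835,.37]):print((M.T@(np.array(t)-s['tcp_pos'])).round(4))"
```

```text
time_s: 1.3
tcp_pos: [0.3583, 0.3676, 0.3668]
eef_rot: [-20.3, 90.0, 68.3]
contact_force: [1.2, 0.1, 0.9]
gripper_width: 0.0137
[0.3583 0.3676 0.3668] [[ 0.    -1.     0.024]
 [ 0.001  0.024  1.   ]
 [-1.    -0.     0.001]] [ 67.7   1.5  -5.4  -0.  -83.1 -69.1]
[-0.0032 -0.0433 -0.0666]
[-0.0034 -0.0826 -0.4492]
```

```bash
python3 -m creep '[{"ax":0,"ay":0,"az":0,"tx":0,"ty":-0.02,"tz":-0.045,"fingers":0},{"ax":0,"ay":0,"az":0,"tx":0,"ty":-0.04,"tz":-0.09,"fingers":0},{"ax":0,"ay":0,"az":0,"tx":0,"ty":-0.05,"tz":-0.135,"fingers":0},{"ax":0,"ay":0,"az":0,"tx":0,"ty":-0.06,"tz":-0.18,"fingers":0},{"ax":0,"ay":0,"az":0,"tx":0,"ty":-0.07,"tz":-0.225,"fingers":0}]'
python3 -m creep '[{"ax":0,"ay":0,"az":0,"tx":0,"ty":0,"tz":-0.045,"fingers":0},{"ax":0,"ay":0,"az":0,"tx":0,"ty":0,"tz":-0.09,"fingers":0},{"ax":0,"ay":0,"az":0,"tx":0,"ty":0,"tz":-0.135,"fingers":0},{"ax":0,"ay":0,"az":0,"tx":0,"ty":0,"tz":-0.18,"fingers":0},{"ax":0,"ay":0,"az":0,"tx":0,"ty":0,"tz":-0.2,"fingers":0}]'
python3 -c "
from h import *
s=r.get_state();M=R.from_euler('xyz',s['eef_rot'],degrees=True).as_matrix();print(s['tcp_pos'].round(4),M.round(3),s['joints'].round(1))
for t in([.43,-.0835,.1],[.43,-.0835,.03]):print((M.T@(np.array(t)-s['tcp_pos'])).round(4))
c=cap('scene');cv2.imwrite('pics/s1.png',c['pixels']);c=cap('wrist');cv2.imwrite('pics/w1.png',c['pixels']);np.savez('w1.npz',P=cloud(c))"
```

```text
time_s: 1.8
tcp_pos: [0.4232, 0.1412, 0.3669]
eef_rot: [-43.9, 89.9, 45.0]
contact_force: [1.0, 0.8, 0.2]
gripper_width: 0.0004
time_s: 2.3
tcp_pos: [0.4187, -0.0596, 0.367]
eef_rot: [-88.8, 90.0, -0.1]
contact_force: [0.1, -0.2, 0.9]
gripper_width: 0.0003
[ 0.4187 -0.0596  0.367 ] [[ 0.001 -1.     0.021]
 [-0.     0.021  1.   ]
 [-1.    -0.001  0.   ]] [ 18.9  -8.1 -14.2   0.  -83.8 -20.1]
[ 0.267  -0.0116 -0.0236]
[ 0.337  -0.0115 -0.0236]
```

View pics/s1.png

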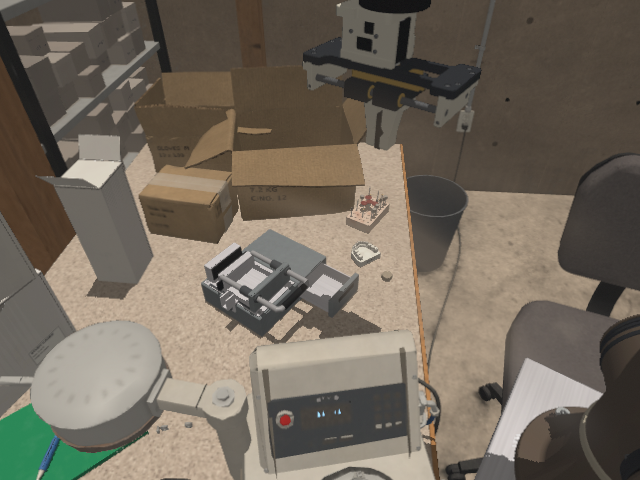

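View pics/w1.png

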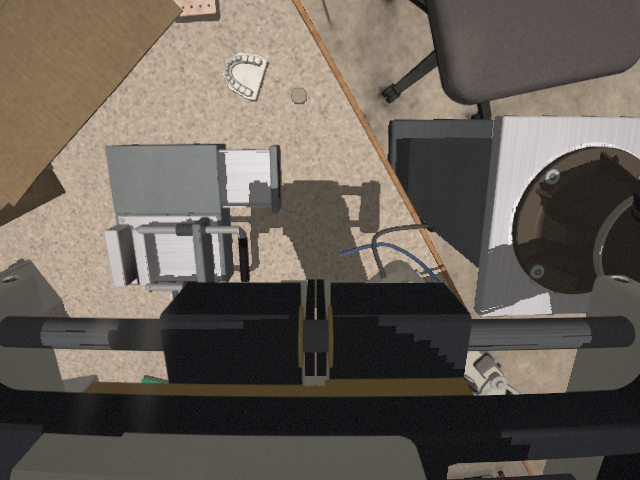

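The arm is clear of everything. The wrist view shows the drawer front at (277,178), the felt wheel at (299,96) and the panel machine beyond. Before going down, I'll check the space that the gripper body will fill.

Run:
```python
from h import *
P=np.concatenate([np.load(n)['P'].reshape(-1,3) for n in("top0.npz","scene0.npz","w1.npz")])
for b in((.31,.6,-.22,-.03),(.25,.36,-.22,0.02),(.33,.62,-.125,-.04)):
    m=(P[:,0]>b[0])&(P[:,0]<b[1])&(P[:,1]>b[2])&(P[:,1]<b[3])&(P[:,2]<.3)&(P[:,2]>.055)
    print(b,m.sum(),P[m].max(0) if m.any() else '',P[m].min(0) if m.any() else '')
```

```text
(0.31, 0.6, -0.22, -0.03) 778 [ 0.59999449 -0.03006972  0.16566054] [ 0.55913077 -0.21995313  0.05509122]
(0.25, 0.36, -0.22, 0.02) 0  
(0.33, 0.62, -0.125, -0.04) 5 [ 0.6075215  -0.04988562  0.05571605] [ 0.56698373 -0.12447158  0.05500312]
```

```bash
python3 -m creep '[{"ax":0,"ay":0,"az":0,"tx":0.04,"ty":-0.012,"tz":-0.0236,"fingers":0},{"ax":0,"ay":0,"az":0,"tx":0.085,"ty":-0.012,"tz":-0.0236,"fingers":0},{"ax":0,"ay":0,"az":0,"tx":0.13,"ty":-0.012,"tz":-0.0236,"fingers":0},{"ax":0,"ay":0,"az":0,"tx":0.17,"ty":-0.012,"tz":-0.0236,"fingers":0},{"ax":0,"ay":0,"az":0,"tx":0.17,"ty":-0.012,"tz":-0.0236,"fingers":0}]'
```

```text
time_s: 2.9
tcp_pos: [0.4275, -0.0806, 0.1921]
eef_rot: [96.5, 89.5, -174.6]
contact_force: [-0.7, 0.7, 0.6]
gripper_width: 0.0002
```

```bash
python3 -m creep '[{"ax":0,"ay":0,"az":0,"tx":0.04,"ty":-0.001,"tz":0,"fingers":0},{"ax":0,"ay":0,"az":0,"tx":0.08,"ty":-0.001,"tz":-0.001,"fingers":0},{"ax":0,"ay":0,"az":0,"tx":0.12,"ty":-0.001,"tz":-0.002,"fingers":0},{"ax":0,"ay":0,"az":0,"tx":0.16,"ty":-0.001,"tz":-0.002,"fingers":0},{"ax":0,"ay":0,"az":0,"tx":0.163,"ty":-0.001,"tz":-0.002,"fingers":0}]'
python3 -m creep '[{"ax":0,"ay":0,"az":0,"tx":0.003,"ty":0,"tz":0,"fingers":0}]'
python3 -c "
from h import *
s=r.get_state();print(s);
c=cap('scene');cv2.imwrite('pics/s2.png',c['pixels'][150:400,150:470])"
```

```text
time_s: 3.4
tcp_pos: [0.4307, -0.0826, 0.0317]
eef_rot: [104.2, 89.7, -166.9]
contact_force: [-1.2, 0.1, 1.3]
gripper_width: 0.0002
time_s: 3.5
tcp_pos: [0.4335, -0.0823, 0.0319]
eef_rot: [-136.9, 90.0, -47.9]
contact_force: [0.0, -0.7, 0.4]
gripper_width: 0.0003
{'time_s': 3.5, 'joints': array([ 15.0530478 ,  12.20027053, -42.20580985,   0.05960584,
       -35.57624974, -16.14245511]), 'qd': array([-0.12369352,  1.14376156, -0.91498927,  0.1076614 ,  5.28678365,
        0.11790761]), 'joint_torque': array([-1.10111386e-01, -3.36471033e+01,  1.69486570e+01,  3.99974629e+00,
       -1.85003306e-02, -8.90819589e-03]), 'tcp_pos': array([ 0.43348809, -0.0822691 ,  0.03190587]), 'eef_rot': array([-136.8859502 ,   89.96107321,  -47.92688292]), 'contact_force': array([ 0.04722011, -0.66854283,  0.38700744]), 'moment': array([ 0.13570551, -0.1406273 , -0.01717757]), 'gripper_width': 0.000310226593009681}
```

View pics/s2.png

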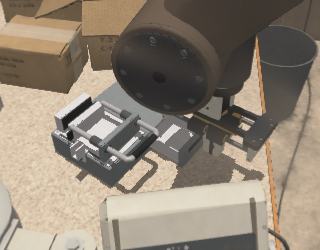

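The fingers are in front of the drawer plate. Pushing.

```bash
python3 -m creep '[{"ax":0,"ay":0,"az":0,"tx":0,"ty":-0.01,"tz":0,"fingers":0},{"ax":0,"ay":0,"az":0,"tx":0,"ty":-0.02,"tz":0,"fingers":0},{"ax":0,"ay":0,"az":0,"tx":0,"ty":-0.03,"tz":0,"fingers":0},{"ax":0,"ay":0,"az":0,"tx":0,"ty":-0.04,"tz":0,"fingers":0},{"ax":0,"ay":0,"az":0,"tx":0,"ty":-0.05,"tz":0,"fingers":0}]'
python3 -m creep '[{"ax":0,"ay":0,"az":0,"tx":0,"ty":-0.006,"tz":0,"fingers":0},{"ax":0,"ay":0,"az":0,"tx":0,"ty":-0.012,"tz":0,"fingers":0},{"ax":0,"ay":0,"az":0,"tx":0,"ty":-0.018,"tz":0,"fingers":0}]'
```

```text
time_s: 4.05
tcp_pos: [0.4827, -0.0839, 0.0307]
eef_rot: [97.3, 90.0, -173.8]
contact_force: [-2.6, 0.9, 2.8]
gripper_width: 0.0002
time_s: 4.35
tcp_pos: [0.5, -0.0842, 0.0304]
eef_rot: [102.9, 90.0, -168.3]
contact_force: [-3.5, 0.4, 3.3]
gripper_width: 0.0004
```

```bash
python3 -m creep '[{"ax":0,"ay":0,"az":0,"tx":0,"ty":-0.003,"tz":0,"fingers":0},{"ax":0,"ay":0,"az":0,"tx":0,"ty":-0.006,"tz":0,"fingers":0},{"ax":0,"ay":0,"az":0,"tx":0,"ty":-0.009,"tz":0,"fingers":0}]'
python3 -m creep '[{"ax":0,"ay":0,"az":0,"tx":0,"ty":-0.003,"tz":0,"fingers":0},{"ax":0,"ay":0,"az":0,"tx":0,"ty":-0.005,"tz":0,"fingers":0}]'
python3 -m creep '[{"ax":0,"ay":0,"az":0,"tx":0,"ty":-0.002,"tz":0,"fingers":0},{"ax":0,"ay":0,"az":0,"tx":0,"ty":-0.003,"tz":0,"fingers":0}]'
```

```text
time_s: 4.65
tcp_pos: [0.5087, -0.0844, 0.0304]
eef_rot: [101.0, 90.0, -170.1]
contact_force: [-2.2, -1.7, -0.6]
gripper_width: 0.0007
time_s: 4.85
tcp_pos: [0.5139, -0.0844, 0.0304]
eef_rot: [104.2, 90.0, -166.9]
contact_force: [-2.7, -1.8, -0.3]
gripper_width: 0.0007
time_s: 5.05
tcp_pos: [0.517, -0.0844, 0.0305]
eef_rot: [92.9, 90.0, -178.2]
contact_force: [-2.5, -2.6, -1.5]
gripper_width: 0.0002
```

Friction only so far (~3 N), so I'll keep pushing until the stop shows up in the force.

```bash
python3 -m creep '[{"ax":0,"ay":0,"az":0,"tx":0,"ty":-0.0015,"tz":0,"fingers":0},{"ax":0,"ay":0,"az":0,"tx":0,"ty":-0.003,"tz":0,"fingers":0}]'
python3 -m creep '[{"ax":0,"ay":0,"az":0,"tx":0,"ty":-0.001,"tz":0,"fingers":0},{"ax":0,"ay":0,"az":0,"tx":0,"ty":-0.002,"tz":0,"fingers":0}]'
```

```text
time_s: 5.25
tcp_pos: [0.52, -0.0844, 0.0305]
eef_rot: [74.3, 90.0, 163.1]
contact_force: [-2.1, -0.2, -2.1]
gripper_width: 0.0004
time_s: 5.45
tcp_pos: [0.5213, -0.0845, 0.0305]
eef_rot: [92.2, 89.9, -179.0]
contact_force: [-7.3, 1.9, 4.4]
gripper_width: 0.0005
```

```bash
python3 -m creep '[{"ax":0,"ay":0,"az":0,"tx":0,"ty":-0.001,"tz":0,"fingers":0},{"ax":0,"ay":0,"az":0,"tx":0,"ty":-0.001,"tz":0,"fingers":0}]'
python3 -m creep '[{"ax":0,"ay":0,"az":0,"tx":0,"ty":-0.001,"tz":0,"fingers":0},{"ax":0,"ay":0,"az":0,"tx":0,"ty":-0.001,"tz":0,"fingers":0}]'
```

```text
time_s: 5.65
tcp_pos: [0.5213, -0.0845, 0.0305]
eef_rot: [91.5, 89.8, -179.7]
contact_force: [-8.7, 1.7, 5.3]
gripper_width: 0.0001
time_s: 5.85
tcp_pos: [0.5212, -0.0846, 0.0304]
eef_rot: [92.1, 89.7, -179.1]
contact_force: [-12.1, 2.8, 9.1]
gripper_width: 0.0007
```

The force climbs to 12 N with the TCP stuck at x = 0.521, so the drawer is at its stop. Next I back off, go up, and move over the handle.

```bash
python3 -m creep '[{"ax":0,"ay":0,"az":0,"tx":0,"ty":0.015,"tz":0,"fingers":0},{"ax":0,"ay":0,"az":0,"tx":0,"ty":0.03,"tz":0,"fingers":0},{"ax":0,"ay":0,"az":0,"tx":-0.04,"ty":0.03,"tz":0,"fingers":0},{"ax":0,"ay":0,"az":0,"tx":-0.085,"ty":0.03,"tz":0,"fingers":0},{"ax":0,"ay":0,"az":0,"tx":-0.13,"ty":0.03,"tz":0,"fingers":0}]'
python3 -m creep '[{"ax":0,"ay":0,"az":0,"tx":-0.03,"ty":-0.01,"tz":0.03,"fingers":0.03},{"ax":0,"ay":0,"az":0,"tx":-0.04,"ty":-0.02,"tz":0.07,"fingers":0.032},{"ax":0,"ay":0,"az":0,"tx":-0.04,"ty":-0.022,"tz":0.102,"fingers":0.032},{"ax":0,"ay":0,"az":0,"tx":-0.04,"ty":-0.022,"tz":0.102,"fingers":0.032},{"ax":0,"ay":0,"az":0,"tx":-0.04,"ty":-0.022,"tz":0.102,"fingers":0.032}]'
python3 - <<'E'
from h import *
print(r.get_state())
for n in("scene","top","wrist"):
    c=cap(n); cv2.imwrite(f"pics/{n}3.png",c['pixels']); np.savez(f"{n}3.npz",P=cloud(c))
E
```

```text
time_s: 6.35
tcp_pos: [0.495, -0.0837, 0.1629]
eef_rot: [-86.9, 89.9, 2.0]
contact_force: [1.3, 0.0, 0.1]
gripper_width: 0.0005
time_s: 6.85
tcp_pos: [0.5188, 0.0187, 0.2012]
eef_rot: [-70.7, 89.9, 18.3]
contact_force: [-0.2, -0.3, 0.2]
gripper_width: 0.0304
{'time_s': 6.85, 'joints': array([ 2.37546657e+01,  6.85607996e+00, -2.10431007e+01,  1.40455049e-02,
       -6.19711807e+01, -2.47567996e+01]), 'qd': array([-1.562368  ,  0.09323769, -0.79700644,  0.05021015, -0.2072341 ,
        0.32909102]), 'joint_torque': array([  0.8293312 , -37.46350408,  27.96079338,   6.60480604,
         0.06536348,  -0.11024541]), 'tcp_pos': array([0.51883429, 0.01869995, 0.20117317]), 'eef_rot': array([-70.71268763,  89.86976913,  18.29176464]), 'contact_force': array([-0.24541471, -0.31363465,  0.23886152]), 'moment': array([ 0.07287194, -0.05565743,  0.02775223]), 'gripper_width': 0.030392091762553662}
```

View pics/scene3.png

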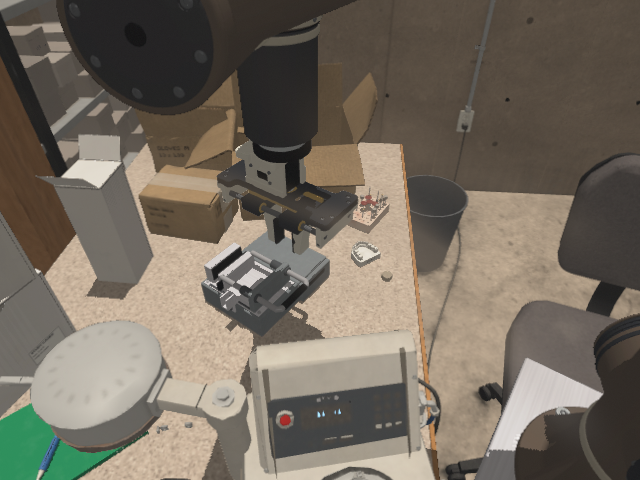

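View pics/wrist3.png

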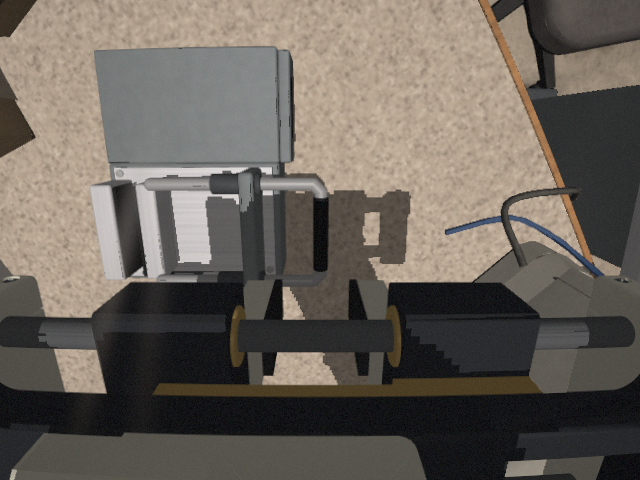

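View pics/top3.png

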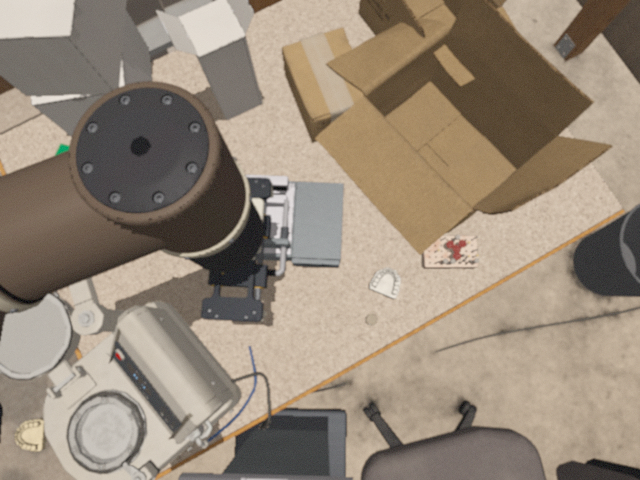

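The wrist view shows the drawer flush, with its front edge at (290,105) against the plate edge at (278,105). The bar sleeve is at (320,233). I'll measure both from the wrist cloud.

Run:
```python
from fit import *
q=np.load("q.npy");P=np.load("wrist3.npz")['P']
ca,sa=np.cos(q[2]),np.sin(q[2]); d=P-[q[0],q[1],0]
U=np.stack([d[...,0]*ca+d[...,1]*sa,-d[...,0]*sa+d[...,1]*ca,d[...,2]],-1)*1000
for n,(u,v) in dict(drawerfrontL=(290,75),dfR=(290,140),plate=(180,100),bar1=(320,205),bar2=(320,235),bar3=(320,262),guide=(251,220),plateFR=(276,48),plateBR=(97,52)).items(): print(n,U[v,u].round(1),P[v,u].round(4))
x,y,z=U[...,0],U[...,1],U[...,2]
for a,b in((20,35),(35,50),(50,60)):
    m=(y>a)&(y<b)&(x<-95)&(x>-130)&(z>84); print(x[m].min(),x[m].max(),np.median(x[m]),np.percentile(z[m],95))
m=(y<-20)&(y>-90)&(x<-60)&(z>40);
for yy in(-90,-70,-50,-30):
    k=m&(abs(y-yy)<5); print(yy,x[k].min().round(1),np.percentile(x[k],2).round(1))
k=(y<-50)&(z>40)&(x>-60); print("y right edge",y[k].min(),"back",x[(y<-20)&(y>-90)&(z>45)&(x<100)].max())
k=(z>93)&(z<105)&(x<-30)&(x>-75);print("guide front",np.percentile(x[k],[2,98]),y[k].min())
```

```text
drawerfrontL [-84.7 -78.5  44.3] [ 0.5365 -0.106   0.0443]
dfR [-84.2 -26.6  48.8] [ 0.538  -0.0541  0.0488]
plate [  5.8 -59.3  50.5] [ 0.6274 -0.0885  0.0505]
bar1 [-109.1   20.9   90.9] [ 0.514  -0.0062  0.0909]
bar2 [-109.2   44.7   90.9] [0.5143 0.0176 0.0909]
bar3 [-109.3   67.    91.4] [0.5147 0.0399 0.0914]
guide [-56.5  31.7  95. ] [0.5668 0.0036 0.095 ]
plateFR [-74.2 -98.1  49.1] [ 0.5467 -0.1258  0.0491]
plateBR [ 71.  -97.8  51.2] [ 0.6919 -0.1283  0.0512]
-129.9993619858403 -95.00560150667215 -120.83198100877124 312.8385936184165
-129.12950587521712 -103.70482629082005 -123.26991194626537 267.6073807958891
-125.36546004536662 -103.68350224330563 -121.26907594303228 252.4183456261043
-90 -84.7 -84.6
-70 -85.3 -85.2
-50 -85.1 -84.9
-30 -85.4 -84.7
y right edge -100.45116007810617 back 75.3110301128079
guide front [-61.12448916 -34.67793781] -5.261750300479524
```

The drawer front reads x = -85 mm, so it is home. Going down over the bar.

```bash
python3 -m creep '[{"ax":0,"ay":0,"az":0,"tx":0,"ty":0.005,"tz":0,"fingers":0.034},{"ax":0,"ay":0,"az":0,"tx":0.03,"ty":0.005,"tz":0,"fingers":0.034},{"ax":0,"ay":0,"az":0,"tx":0.06,"ty":0.005,"tz":0,"fingers":0.034},{"ax":0,"ay":0,"az":0,"tx":0.085,"ty":0.005,"tz":0,"fingers":0.034}]'
python3 -m creep '[{"ax":0,"ay":0,"az":0,"tx":0.016,"ty":0,"tz":0,"fingers":0.034},{"ax":0,"ay":0,"az":0,"tx":0.032,"ty":0,"tz":0,"fingers":0.034},{"ax":0,"ay":0,"az":0,"tx":0.049,"ty":0,"tz":0,"fingers":0.034},{"ax":0,"ay":0,"az":0,"tx":0.049,"ty":0,"tz":0,"fingers":0.034}]'
python3 -c "
from h import *
for n in('wrist','scene'):
    c=cap(n);cv2.imwrite(f'pics/{n}4.png',c['pixels'])"
```

```text
time_s: 7.4
tcp_pos: [0.5123, 0.0169, 0.1144]
eef_rot: [19.9, 90.0, 108.7]
contact_force: [0.1, -0.6, 0.2]
gripper_width: 0.0337
time_s: 7.8
tcp_pos: [0.5112, 0.0166, 0.0647]
eef_rot: [109.8, 89.8, -161.4]
contact_force: [0.0, 0.0, -0.3]
gripper_width: 0.0341
```

View pics/wrist4.png

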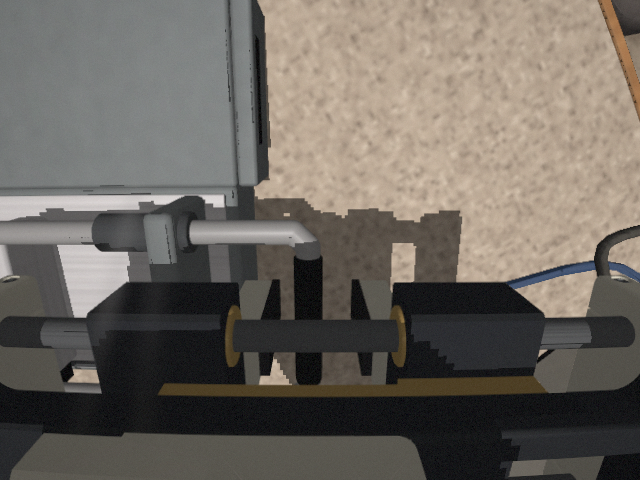

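View pics/scene4.png

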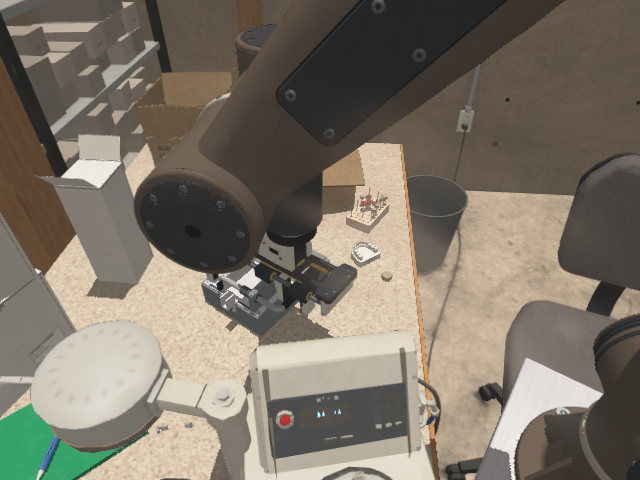

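The bar is between the fingers at (309,330), about 3 mm off centre. I'll centre on it and close at 40 N.

```bash
python3 -m creep '[{"ax":0,"ay":0,"az":0,"tx":0,"ty":-0.003,"tz":0.001,"fingers":0.034},{"ax":0,"ay":0,"az":0,"tx":0,"ty":-0.003,"tz":0.001,"fingers":0.005},{"ax":0,"ay":0,"az":0,"tx":0,"ty":-0.003,"tz":0.001,"fingers":0.005},{"ax":0,"ay":0,"az":0,"tx":0,"ty":-0.003,"tz":0.001,"fingers":0.005},{"ax":0,"ay":0,"az":0,"tx":0,"ty":-0.003,"tz":0.001,"fingers":0.005}]' 40
python3 -m creep '[{"ax":0,"ay":0,"az":0,"tx":0,"ty":0,"tz":0,"fingers":0.005},{"ax":0,"ay":0,"az":0,"tx":0,"ty":0,"tz":0,"fingers":0.005}]'
python3 -c "
from h import *
c=cap('scene');cv2.imwrite('pics/s5z.png',cv2.resize(c['pixels'][250:340,190:310],None,fx=6,fy=6,interpolation=cv2.INTER_CUBIC))"
```

```text
time_s: 8.4
tcp_pos: [0.5145, 0.0185, 0.0666]
eef_rot: [94.9, 89.9, -176.3]
contact_force: [-6.4, 2.4, 5.0]
gripper_width: 0.0107
time_s: 8.6
tcp_pos: [0.5145, 0.0185, 0.0666]
eef_rot: [97.4, 89.9, -173.7]
contact_force: [-6.3, 2.2, 6.1]
gripper_width: 0.0107
```

View pics/s5z.png

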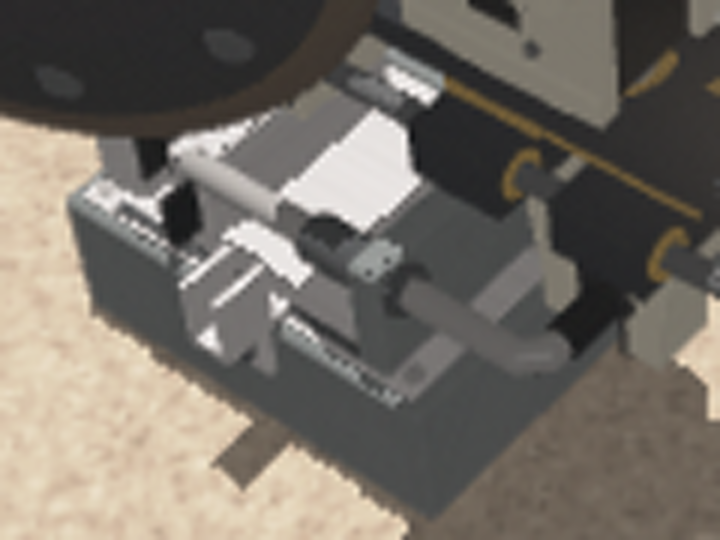

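The grip is sound: 10.7 mm opening on the sleeve, holding against the rest stop. Next I'll measure the fork accurately from the start images.

```bash
cat > ov.py <<'E'
from fit import *
import sys
# overlay: ears outline tops at fork x0, pointer at travel s ; off: pixel offset
def ears(x0):
    out=[]
    for a,b in((-8,-5),(5,8)):
        out.append([(x0+a,98,76),(x0+b,98,76),(x0+b,118,76),(x0+a,118,76)])
    return out
def draw(img,c,q,x0,s,box,f,off=(0,0),name="o"):
    u0,v0,u1,v1=box
    z=cv2.resize(img[v0:v1,u0:u1],None,fx=f,fy=f,interpolation=cv2.INTER_CUBIC)
    raw=z.copy()
    tr=lambda p:(((p+off-[u0,v0]+.5)*f-.5)*8).round().astype(int)
    for e in ears(x0): cv2.polylines(z,[tr(proj(c,tow(q,e)))],True,(0,0,255),1,cv2.LINE_AA,3)
    pt=[(26-s,97,76),(26-s,97,56)]
    cv2.polylines(z,[tr(proj(c,tow(q,pt)))],False,(0,255,0),1,cv2.LINE_AA,3)
    pl=[(-75,-100,50),(75,-100,50),(75,100,50),(-75,100,50)]
    cv2.polylines(z,[tr(proj(c,tow(q,pl)))],True,(255,255,0),1,cv2.LINE_AA,3)
    cv2.imwrite(name,np.hstack([raw,z]))
E
python3 - <<'E'
from ov import *
q=np.load("q.npy")
for n,b,f in(("scene",(200,255,250,315),8),("top",(215,170,260,245),8)):
    draw(cv2.imread(f"pics/{n}0.png"),cap(n),q,-10,0,b,f,name=f"pics/ov_{n}.png")
E
```

```text
(no output)
```

View pics/ov_scene.png

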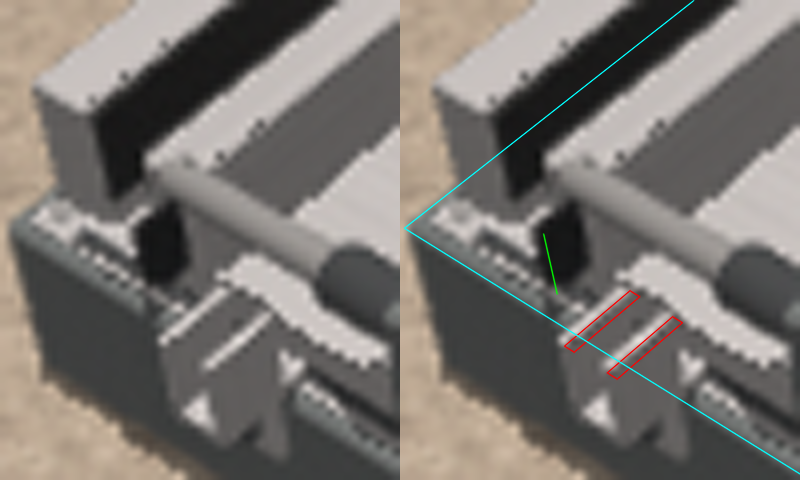

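View pics/ov_top.png

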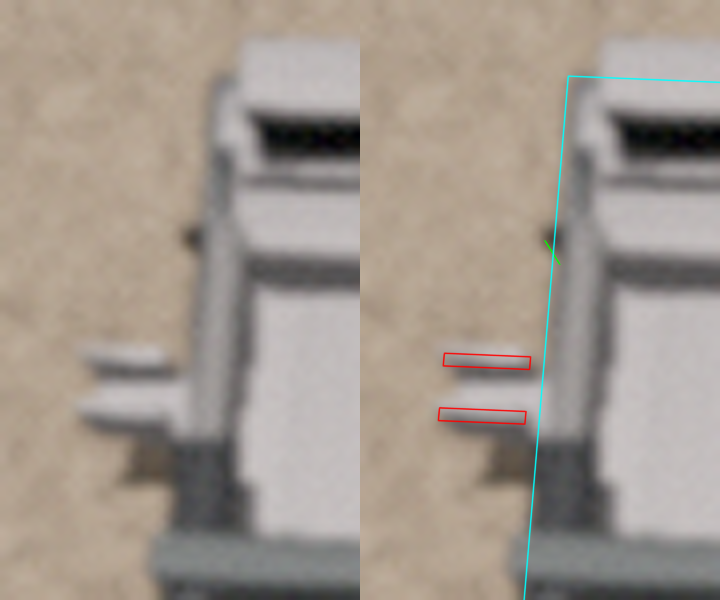

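```bash
cat >> ov.py <<'E'
def box(x0,x1,y0,y1,z0,z1): return [[(x0,y0,z1),(x1,y0,z1),(x1,y1,z1),(x0,y1,z1)],[(x0,y1,z0),(x1,y1,z0),(x1,y1,z1),(x0,y1,z1)],[(x0,y0,z0),(x0,y1,z0),(x0,y1,z1),(x0,y0,z1)]]
def draw2(img,c,q,x0,s,bx,f,off,name):
    u0,v0,u1,v1=bx
    z=cv2.resize(img[v0:v1,u0:u1],None,fx=f,fy=f,interpolation=cv2.INTER_CUBIC); z=cv2.convertScaleAbs(z,alpha=1.3,beta=25); raw=z.copy()
    tr=lambda p:(((p+off-[u0,v0]+.5)*f-.5)*8).round().astype(int)
    for B,col in((box(x0-8,x0-5,98,118,50,76),(0,0,255)),(box(x0+5,x0+8,98,118,50,76),(0,0,255)),(box(24.5-s,27.5-s,86,97,56,76),(0,255,0))):
        for p in B: cv2.polylines(z,[tr(proj(c,tow(q,p)))],True,col,1,cv2.LINE_AA,3)
    cv2.imwrite(name,np.hstack([raw,z]))
E
python3 - <<'E'
from ov import *
q=np.load("q.npy")
draw2(cv2.imread("pics/scene0.png"),cap("scene"),q,-10,0,(212,272,242,314),13,(-.6,-.6),"pics/ov2_scene.png")
draw2(cv2.imread("pics/top0.png"),cap("top"),q,-10,0,(221,190,249,223),14,(-.2,-1),"pics/ov2_top.png")
E
```

```text
(no output)
```

View pics/ov2_scene.png

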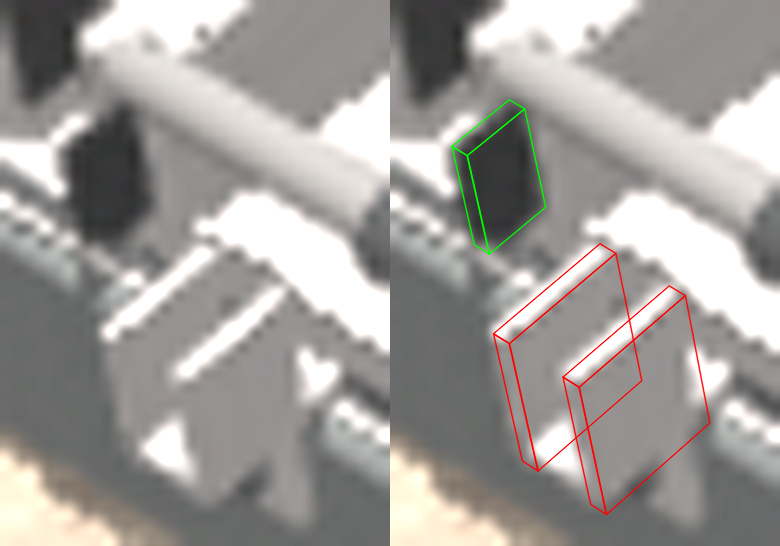

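View pics/ov2_top.png

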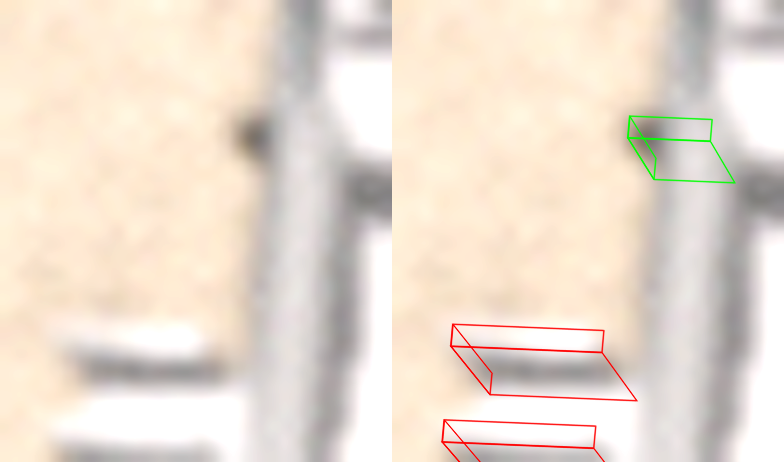

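The fork centre fits at x ≈ -10 mm in both views, so the pointer has about 36 mm to go (within the 18–44 mm given). Pulling out gently to just short of that.

```bash
python3 -m creep '[{"ax":0,"ay":0,"az":0,"tx":0,"ty":0.004,"tz":0,"fingers":0.005},{"ax":0,"ay":0,"az":0,"tx":0,"ty":0.009,"tz":0,"fingers":0.005},{"ax":0,"ay":0,"az":0,"tx":0,"ty":0.014,"tz":0,"fingers":0.005},{"ax":0,"ay":0,"az":0,"tx":0,"ty":0.019,"tz":0,"fingers":0.005},{"ax":0,"ay":0,"az":0,"tx":0,"ty":0.024,"tz":0,"fingers":0.005}]' 50
python3 -m creep '[{"ax":0,"ay":0,"az":0,"tx":0,"ty":0.004,"tz":0,"fingers":0.005},{"ax":0,"ay":0,"az":0,"tx":0,"ty":0.008,"tz":0,"fingers":0.005},{"ax":0,"ay":0,"az":0,"tx":0,"ty":0.01,"tz":0,"fingers":0.005},{"ax":0,"ay":0,"az":0,"tx":0,"ty":0.01,"tz":0,"fingers":0.005}]'
python3 - <<'E'
from ov import *
s=r.get_state();print(s['tcp_pos'])
q=np.load("q.npy")
for n in("scene","top"):
    c=cap(n);cv2.imwrite(f"pics/{n}6.png",c['pixels'])
    if n=="scene":draw2(c['pixels'],c,q,-10,36,(212,272,242,314),13,(-.6,-.6),"pics/ov6_scene.png")
E
```

```text
time_s: 9.35
tcp_pos: [0.4929, 0.0191, 0.0667]
eef_rot: [-85.0, 89.9, 3.9]
contact_force: [6.6, -3.1, -5.5]
gripper_width: 0.0106
time_s: 9.75
tcp_pos: [0.483, 0.0193, 0.0667]
eef_rot: [-82.9, 89.9, 6.0]
contact_force: [6.6, -4.3, -7.1]
gripper_width: 0.0104
[0.48303794 0.01933692 0.06673658]
```

View pics/scene6.png

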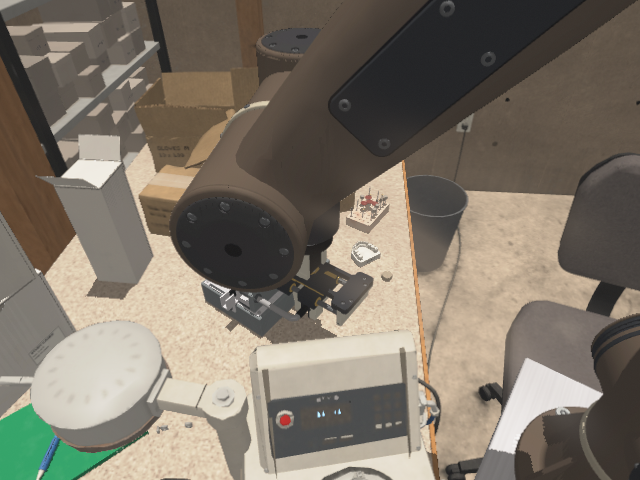

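View pics/ov6_scene.png

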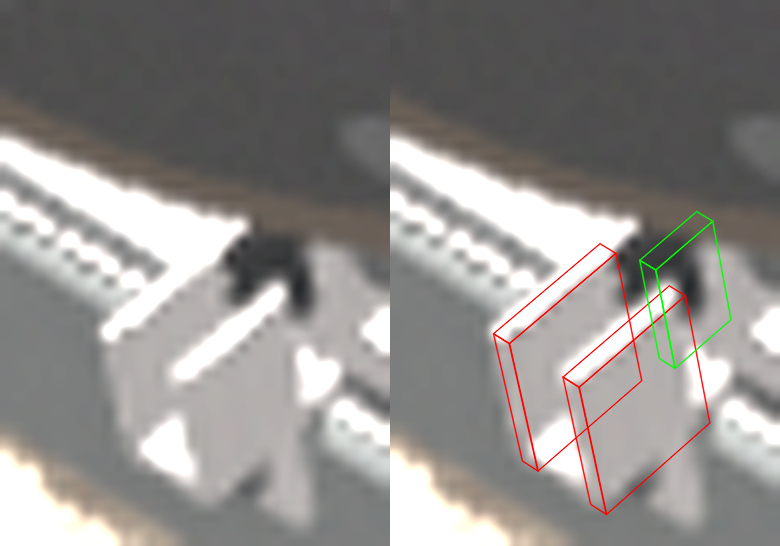

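View pics/top6.png

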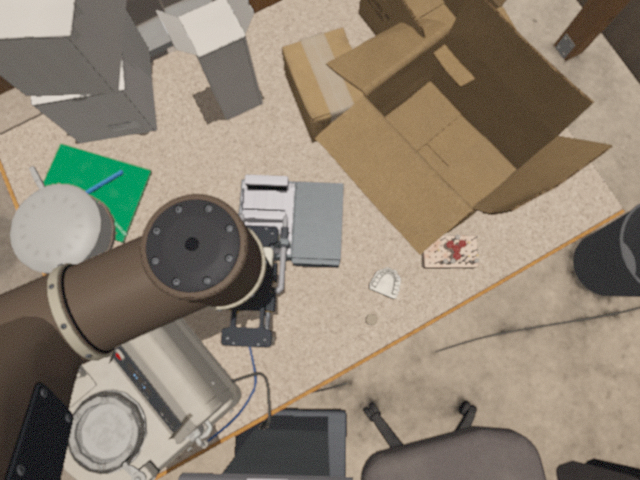

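The blade is about 4.5 mm short of the mark by both TCP travel (31.5 mm) and the image (black left edge at x=228 against 250 in the model). I'll pull 4.5 mm more.

```bash
python3 -m creep '[{"ax":0,"ay":0,"az":0,"tx":0,"ty":0.002,"tz":0,"fingers":0.005},{"ax":0,"ay":0,"az":0,"tx":0,"ty":0.0045,"tz":0,"fingers":0.005},{"ax":0,"ay":0,"az":0,"tx":0,"ty":0.0045,"tz":0,"fingers":0.005},{"ax":0,"ay":0,"az":0,"tx":0,"ty":0.0045,"tz":0,"fingers":0.005}]'
python3 - <<'E'
from ov import *
s=r.get_state();print(s['tcp_pos'])
q=np.load("q.npy")
c=cap("scene");cv2.imwrite("pics/scene7.png",c['pixels']);draw2(c['pixels'],c,q,-10,36,(212,280,242,310),13,(-.6,-.6),"pics/ov7_scene.png")
c=cap("wrist");cv2.imwrite("pics/wrist7.png",c['pixels'])
E
```

```text
time_s: 10.25
tcp_pos: [0.4788, 0.0194, 0.0667]
eef_rot: [-83.9, 89.8, 5.0]
contact_force: [7.4, -4.1, -7.2]
gripper_width: 0.0104
[0.47881335 0.01943469 0.06673488]
```

View pics/ov7_scene.png

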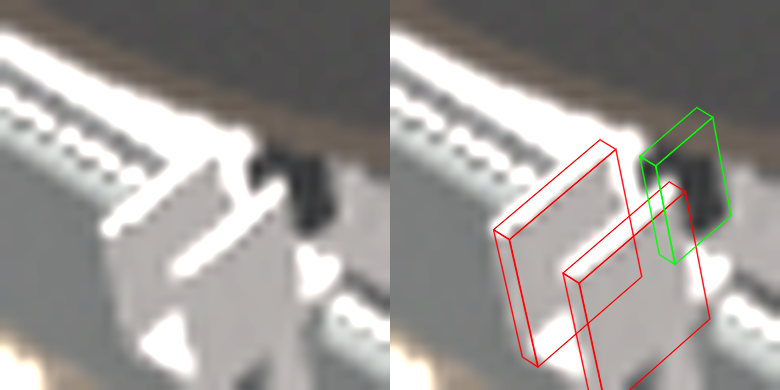

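View pics/wrist7.png

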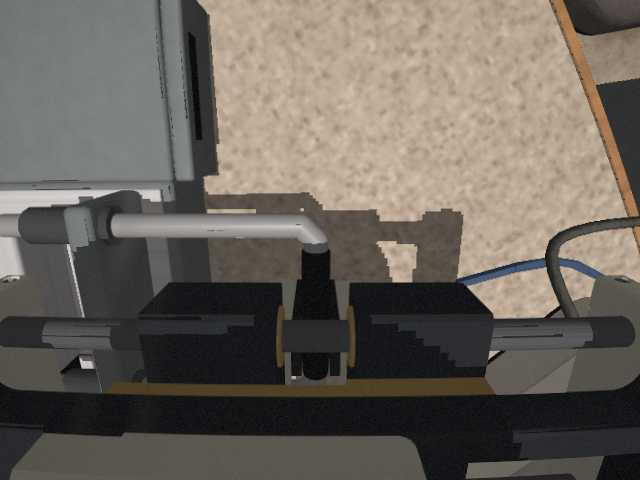

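Blade and ears match the model overlay closely. One subpixel check of fork against pointer will show whether a small trim is worthwhile.

```bash
cat > sub.py <<'E'
from ov import *
from scipy.optimize import minimize
q=np.load("q.npy"); F=8
def poly_mask(c,polys,off,roi):
    u0,v0,u1,v1=roi; m=np.zeros(((v1-v0)*F,(u1-u0)*F),np.uint8)
    for p in polys:
        pp=(((proj(c,tow(q,p))+off-[u0,v0]+.5)*F-.5)*16).round().astype(np.int32)
        cv2.fillPoly(m,[pp],255,cv2.LINE_8,4)
    return cv2.GaussianBlur(cv2.resize(m,(u1-u0,v1-v0),interpolation=cv2.INTER_AREA).astype(float),(0,0),.5)
def best(img,c,polys,off0,sign,dil=3):
    g=cv2.cvtColor(img,cv2.COLOR_BGR2GRAY).astype(float)
    pr=np.concatenate([proj(c,tow(q,p)) for p in polys]); a=np.floor(pr.min(0)-6).astype(int);b=np.ceil(pr.max(0)+6).astype(int); roi=(*a,*b)
    G=g[a[1]:b[1],a[0]:b[0]]
    w=cv2.dilate((poly_mask(c,polys,np.array(off0),roi)>20).astype(np.uint8),np.ones((dil,dil)))>0
    bestv=(-9,)
    for du in np.arange(-2.5,2.6,.1):
        for dv in np.arange(-2.5,2.6,.1):
            m=poly_mask(c,polys,np.array([du,dv]),roi)
            cc=sign*np.corrcoef(m[w],G[w])[0,1]
            if cc>bestv[0]: bestv=(cc,du,dv)
    return bestv
E
python3 - <<'E'
from sub import *
for n in("scene","top"):
    img=cv2.imread(f"pics/{n}0.png");c=cap(n);o=(-.6,-.6) if n=="scene" else (-.2,-.8)
    tops=[box(-18,-15,98,118,50,76)[0],box(-5,-2,98,118,50,76)[0]]
    e=best(img,c,tops,o,1,5); print(n,"ears",e)
    b=best(img,c,box(24.5,27.5,88 if n=="scene" else 93,97,56,76),o,-1,5); print(n,"blade",b)
    p=proj(c,tow(q,[(0,97,66),(1,97,66),(0,98,66)])); print("px/mm x",p[1]-p[0],"y",p[2]-p[0])
E
```

```text
scene ears (np.float64(0.6091803668392061), np.float64(1.000000000000003), np.float64(-2.5))
scene blade (np.float64(0.7742955696662788), np.float64(2.220446049250313e-15), np.float64(-0.5999999999999983))
px/mm x [-0.40237697 -0.24594783] y [-0.39925455  0.33961621]
top ears (np.float64(0.5514833609288491), np.float64(0.900000000000003), np.float64(-1.6999999999999993))
top blade (np.float64(0.820310752442125), np.float64(2.220446049250313e-15), np.float64(-1.299999999999999))
px/mm x [ 0.04375072 -0.51759101] y [-0.53311612 -0.02209302]
```

Run:
```python
from sub import *
xs=np.arange(-24,6,1.)
for f in("scene0","scene7","top0"):
    n=f[:-1]; g=cv2.cvtColor(cv2.imread(f"pics/{f}.png"),cv2.COLOR_BGR2GRAY).astype(np.float32);c=cap(n)
    o=np.array((-.3,-.6) if n=="scene" else (0,-1.3))
    prof=[]
    for y in np.arange(102,115,1.):
        p=(proj(c,tow(q,[(x,y,76) for x in xs]))+o).astype(np.float32)
        prof.append(cv2.remap(g,p[:,0].reshape(1,-1),p[:,1].reshape(1,-1),cv2.INTER_CUBIC)[0])
    print(f,dict(zip(xs.astype(int).tolist(),np.mean(prof,0).round().astype(int).tolist())))
# blade: left silhouette: along image via y at z 62..72 ; bottom edge via z
for f,s in(("scene0",0),("scene7",35.7)):
    g=cv2.cvtColor(cv2.imread(f"pics/{f}.png"),cv2.COLOR_BGR2GRAY).astype(np.float32);c=cap("scene");o=np.array((-.3,-.6))
    xx=np.arange(20,36,1.)-s; prof=[]
    for z in((62,66,70,73) if s==0 else (72,74,75)):
        p=(proj(c,tow(q,[(x,97,z) for x in xx]))+o).astype(np.float32)
        prof.append(cv2.remap(g,p[:,0].reshape(1,-1),p[:,1].reshape(1,-1),cv2.INTER_CUBIC)[0].round().astype(int).tolist())
    print(f,xx[0]); [print(p) for p in prof]
```

```text
scene0 {-24: 95, -23: 95, -22: 94, -21: 94, -20: 93, -19: 88, -18: 94, -17: 134, -16: 189, -15: 199, -14: 157, -13: 111, -12: 91, -11: 90, -10: 93, -9: 95, -8: 95, -7: 94, -6: 92, -5: 95, -4: 128, -3: 180, -2: 198, -1: 162, 0: 117, 1: 105, 2: 115, 3: 109, 4: 90, 5: 81}
scene7 {-24: 106, -23: 105, -22: 107, -21: 110, -20: 113, -19: 111, -18: 118, -17: 163, -16: 223, -15: 235, -14: 197, -13: 156, -12: 137, -11: 134, -10: 133, -9: 130, -8: 125, -7: 119, -6: 113, -5: 118, -4: 157, -3: 214, -2: 236, -1: 205, 0: 162, 1: 154, 2: 169, 3: 164, 4: 143, 5: 141}
top0 {-24: 119, -23: 105, -22: 97, -21: 102, -20: 120, -19: 144, -18: 166, -17: 181, -16: 188, -15: 191, -14: 189, -13: 184, -12: 167, -11: 146, -10: 120, -9: 102, -8: 103, -7: 123, -6: 150, -5: 169, -4: 180, -3: 178, -2: 172, -1: 163, 0: 158, 1: 157, 2: 159, 3: 161, 4: 162, 5: 163}
scene0 20.0
[43, 32, 27, 24, 22, 21, 20, 26, 34, 39, 46, 56, 82, 107, 112, 101]
[21, 24, 24, 24, 23, 22, 23, 24, 31, 72, 134, 179, 183, 179, 190, 198]
[23, 23, 23, 23, 20, 22, 24, 26, 45, 71, 102, 146, 174, 202, 213, 205]
[23, 23, 22, 21, 20, 22, 21, 34, 59, 83, 128, 165, 180, 164, 143, 123]
scene7 -15.700000000000003
[35, 66, 130, 194, 188, 131, 76, 35, 38, 92, 157, 211, 234, 230, 213, 217]
[30, 79, 133, 131, 89, 50, 28, 22, 67, 138, 202, 237, 234, 230, 240, 248]
[33, 75, 96, 77, 49, 38, 29, 43, 110, 179, 228, 238, 228, 232, 237, 232]
```

Run:
```python
from sub import *
c=cap("scene")
for f,s in(("scene0",0),("scene6",31.5)):
    g=cv2.cvtColor(cv2.imread(f"pics/{f}.png"),cv2.COLOR_BGR2GRAY).astype(np.float32)
    P=lambda l:proj(c,tow(q,[l]))[0]
    yd=P((10,105,66))-P((10,95,66)); yd/=np.linalg.norm(yd); n=np.array([-yd[1],yd[0]]); n*=np.sign(n@(P((0,97,66))-P((10,97,66))))
    xk=n@(P((0,97,66))-P((10,97,66)))/10; print(f,"n",n,"px per mm -x",xk)
    t=np.arange(-9,9,.5)
    for y in(89,91,92,93,94,95,96):
        p0=P((26-s,y,66)); p=(p0+t[:,None]*n).astype(np.float32)
        pr=cv2.remap(g,p[:,0].reshape(1,-1),p[:,1].reshape(1,-1),cv2.INTER_LINEAR)[0]
        print(y,"model edges",round(n@(P((27.5-s,y,76))-p0),2),round(n@(P((24.5-s,y,56))-p0),2),pr.round().astype(int).tolist())
    for k in(-6.5,6.5):
        o=[]
        for y in np.arange(102,115,1.):
            p0=P((-10+k,y,76)); p=(p0+np.arange(-4,4,.25)[:,None]*n).astype(np.float32)
            o.append(cv2.remap(g,p[:,0].reshape(1,-1),p[:,1].reshape(1,-1),cv2.INTER_LINEAR)[0])
        o=np.mean(o,0); w=np.clip(o-130*(1 if s==0 else 1.15),0,None); print("ear",k,"offset px",(w*np.arange(-4,4,.25))[4:28].sum()/w[4:28].sum())
```

```text
scene0 n [0.64299428 0.76587098] px per mm -x 0.44480430989063324
89 model edges -4.1 4.04 [47, 68, 86, 94, 103, 111, 129, 139, 115, 65, 35, 26, 23, 22, 23, 23, 23, 23, 24, 24, 29, 38, 44, 51, 67, 83, 91, 93, 94, 94, 95, 96, 109, 139, 179, 180]
91 model edges -4.11 4.05 [50, 71, 85, 93, 103, 131, 170, 151, 104, 54, 34, 26, 23, 22, 23, 23, 23, 23, 22, 21, 22, 23, 24, 34, 49, 69, 85, 93, 94, 94, 94, 96, 107, 135, 168, 182]
92 model edges -4.11 4.05 [51, 70, 86, 95, 102, 119, 148, 143, 106, 65, 37, 26, 23, 22, 22, 22, 23, 23, 22, 22, 22, 23, 25, 28, 44, 66, 87, 93, 93, 94, 93, 95, 105, 130, 164, 166]
93 model edges -4.12 4.06 [53, 74, 89, 94, 100, 123, 157, 160, 112, 60, 38, 30, 22, 22, 22, 22, 23, 23, 23, 23, 23, 23, 23, 29, 42, 63, 80, 89, 92, 85, 86, 88, 95, 120, 158, 167]
94 model edges -4.12 4.06 [69, 78, 87, 93, 98, 122, 157, 162, 115, 72, 46, 33, 28, 23, 22, 23, 23, 23, 23, 23, 23, 23, 23, 27, 40, 59, 75, 86, 81, 70, 72, 76, 72, 113, 157, 188]
95 model edges -4.12 4.06 [86, 86, 88, 95, 103, 111, 143, 151, 125, 100, 74, 47, 35, 30, 26, 23, 23, 23, 23, 23, 24, 24, 24, 26, 33, 54, 7
[... 1090 characters left out ...]
, 139, 160, 175, 163, 116]
94 model edges -4.09 4.03 [112, 131, 142, 175, 213, 232, 224, 210, 156, 86, 47, 37, 29, 29, 29, 33, 64, 112, 170, 185, 172, 137, 108, 97, 104, 118, 125, 132, 134, 145, 146, 159, 191, 224, 196, 146]
95 model edges -4.09 4.03 [164, 190, 191, 212, 231, 231, 232, 220, 172, 98, 54, 43, 38, 30, 30, 37, 52, 101, 164, 219, 181, 139, 118, 114, 118, 125, 124, 130, 164, 191, 190, 194, 221, 226, 208, 168]
96 model edges -4.09 4.03 [214, 216, 221, 230, 230, 230, 231, 230, 219, 140, 82, 60, 64, 54, 33, 37, 55, 103, 162, 191, 165, 120, 118, 118, 119, 120, 119, 127, 158, 203, 216, 214, 224, 230, 212, 174]
ear -6.5 offset px -1.1675123567301227
ear 6.5 offset px -1.5654965845714504
```

The result depends on the height of the ear tops, so I'll check that with depth before trimming.

Run:
```python
from fit import *
q=np.load("q.npy")
ca,sa=np.cos(q[2]),np.sin(q[2])
for n,u,v in(("scene",slice(216,240),slice(286,306)),("top",slice(222,240),slice(205,220))):
    P=np.load(n+"0.npz")['P'][v,u]; im=cv2.cvtColor(np.load(n+"0.npz")['im'],cv2.COLOR_BGR2GRAY)[v,u]
    d=P-[q[0],q[1],0]; U=np.stack([d[...,0]*ca+d[...,1]*sa,-d[...,0]*sa+d[...,1]*ca,d[...,2]],-1)*1000
    print(n,u.start,v.start); 
    for nm,a in(("z",U[...,2]),("x",U[...,0]),("gray",im)):
        print(nm)
        for r_ in a: print(' '.join('%4d'%k if k==k else '  --' for k in r_))
```

```text
scene 216 286
z
  51   72   71   70   68   64   63   62   62   63   62   61   56   52   52   54   85   89   88   91   89   91   91   91
  55   69   69   66   63   63   60   59   61   61   58   56   53   50   53   53   54   54   87   87   88   90   91   91
  53   62   66   64   62   62   57   52   56   58   57   52   53   54   53   55   53   51   53   87   87   88   89   90
  53   55   64   62   61   59   54   53   53   55   51   54   51   53   52   54   53   55   52   54   53   87   87   88
  54   52   60   62   57   55   53   53   52   52   52   54   53   54   53   54   54   53   54   52   55   53   54   90
  53   51   55   58   55   55   56   56   54   53   55   79   78   54   54   52   53   52   53   52   55   52   54   87
  50   50   51   52   54   54   54   54   55   53   78   79   75   55   51   55   54   54   54   52   54   54   54   84
  50   50   51   52   50   53   52   54   79   79   78   76   75   52   54   53   52   52   54   50   54   53   54   54
  47   49   50   50   49   51   52   78   81   80   76   75   72   54   55   53   80   79   52   54   53   52   53   54
  46
[... 9493 characters left out ...]
  163  163  156  156  160  163  170  166  166  166  160  156  140  131
 158  157  163  165  169  170  169  174  176  181  179  184  180  168  162  155  142  132
 162  161  159  156  153  157  159  167  175  181  183  184  182  164  152  151  142  136
 161  163  159  145  131  122  120  127  132  142  149  148  148  134  129  139  138  136
 169  166  162  153  133  109   99   98   93  102  101   99   98  103  109  130  138  140
 168  165  165  156  145  133  131  134  129  128  130  131  130  131  135  150  152  144
 167  166  163  162  164  168  173  175  176  176  174  177  176  176  180  179  167  150
 163  171  170  172  176  181  191  191  193  192  191  191  190  190  191  187  171  151
```

Depth resolves the question: the ear tops are at about 78 mm, and the front faces of ears and blade can be compared directly. I'll measure them in the present pose.

Run:
```python
from fit import *
q=np.load("q.npy");ca,sa=np.cos(q[2]),np.sin(q[2])
def an(P,im,lab,xb):
    d=P-[q[0],q[1],0]; U=np.stack([d[...,0]*ca+d[...,1]*sa,-d[...,0]*sa+d[...,1]*ca,d[...,2]],-1)*1000
    g=cv2.cvtColor(im,cv2.COLOR_BGR2GRAY); x,y,z=np.moveaxis(U,-1,0)
    f=lambda m:(len(x[m]),round(float(np.mean(x[m])),2),round(float(np.std(x[m])/max(1,len(x[m]))**.5),2)) if m.any() else None
    base=(z>60)&(z<75)&(y>102)&(y<117)&(g>85)&(g<160)
    print(lab,"back ear",f(base&(abs(x+4)<4)),"front ear",f(base&(abs(x+17)<4)),"blade",f((g<50)&(z>58)&(z<76)&(y>87)&(y<98)&(abs(x-xb)<5)))
z=np.load("scene0.npz");an(z['P'],z['im'],"rest",24.5)
Ps=[]
for i in range(4):
    c=cap("scene");an(cloud(c),c['pixels'],"now",-11)
print(r.get_state()['tcp_pos'],r.get_state()['time_s'])
```

```text
rest back ear (34, -4.69, 0.12) front ear (44, -17.84, 0.11) blade (32, 25.17, 0.18)
now back ear (30, -4.58, 0.12) front ear (37, -17.64, 0.1) blade (16, -10.49, 0.2)
now back ear (28, -4.85, 0.14) front ear (39, -18.09, 0.12) blade (16, -10.76, 0.19)
now back ear (29, -4.65, 0.15) front ear (38, -17.74, 0.12) blade (17, -10.5, 0.2)
now back ear (30, -4.81, 0.13) front ear (43, -17.91, 0.1) blade (15, -10.58, 0.11)
[0.47886303 0.01942854 0.06671957] 10.95
```

The blade centre is at -9.1 and the fork centre at -9.8 in the same camera. The image fit with the corrected ear height gives the same sign, so I'll pull about 0.6 mm more.

```bash
python3 -m creep '[{"ax":0,"ay":0,"az":0,"tx":0,"ty":0.0006,"tz":0,"fingers":0.005},{"ax":0,"ay":0,"az":0,"tx":0,"ty":0.0006,"tz":0,"fingers":0.005},{"ax":0,"ay":0,"az":0,"tx":0,"ty":0.0006,"tz":0,"fingers":0.005},{"ax":0,"ay":0,"az":0,"tx":0,"ty":0.0006,"tz":0,"fingers":0.005}]'
python3 - <<'E'
from fit import *
q=np.load("q.npy");ca,sa=np.cos(q[2]),np.sin(q[2])
A=[]
for i in range(5):
    c=cap("scene");P=cloud(c);g=cv2.cvtColor(c['pixels'],cv2.COLOR_BGR2GRAY)
    d=P-[q[0],q[1],0]; x=(d[...,0]*ca+d[...,1]*sa)*1e3;y=(-d[...,0]*sa+d[...,1]*ca)*1e3;z=d[...,2]*1e3
    base=(z>60)&(z<75)&(y>102)&(y<117)&(g>85)&(g<160)
    A.append([x[base&(abs(x+4)<4)].mean()-5,x[base&(abs(x+17)<4)].mean()+8,x[(g<50)&(z>58)&(z<76)&(y>87)&(y<98)&(abs(x+11)<5)].mean()+1.5])
print(np.round(A,2).tolist(),np.mean(A,0).round(2))
s=r.get_state();print(s['tcp_pos'],s['gripper_width'],s['contact_force'],s['time_s'])
cv2.imwrite("pics/s8.png",cv2.resize(c['pixels'][270:330,200:300],None,fx=8,fy=8,interpolation=cv2.INTER_CUBIC))
c=cap("top");cv2.imwrite("pics/top8.png",c['pixels'])
E
```

```text
time_s: 11.35
tcp_pos: [0.4784, 0.0194, 0.0668]
eef_rot: [-83.9, 89.8, 5.0]
contact_force: [7.4, -4.5, -7.4]
gripper_width: 0.0109
[[-9.72, -9.8, -9.45], [-9.84, -10.07, -9.73], [-9.71, -9.88, -9.86], [-9.95, -10.01, -9.62], [-9.72, -9.82, -9.86]] [-9.79 -9.92 -9.7 ]
[0.47835838 0.01943185 0.06673789] 0.010252892524984077 [ 7.23713249 -3.97681349 -7.73179082] 11.6
```

View pics/s8.png

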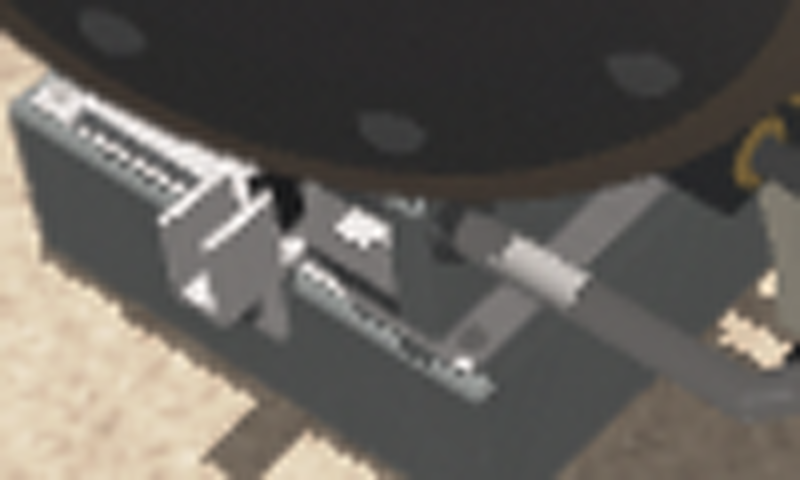

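View pics/top8.png

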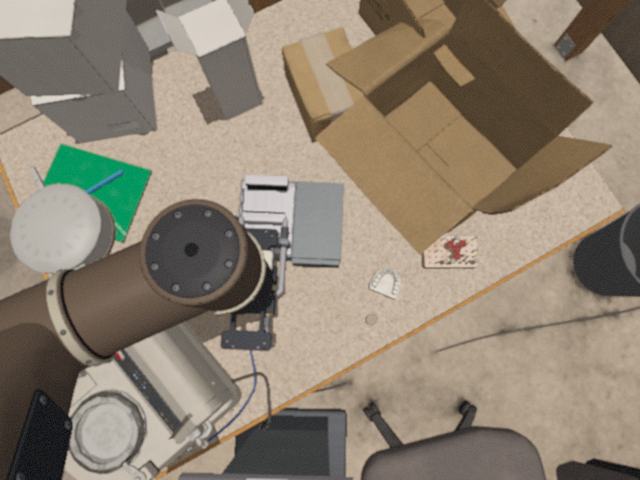

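The pointer reads -9.7 against -9.85 for the mark. It sits between the ears (black blade at (275,195) in the zoom), the pose is steady, and the cast (385,283), wheel (371,320) and stand (450,252) are where they were. Handing in.

```bash
python3 -c "
from plant import r,order
print(order.close_job()); s=r.get_state(); print(s['tcp_pos'],s['gripper_width'],s['time_s'])"
```

```text
the job is handed in; nothing more can be done
None
the job is handed in; nothing more can be done
```

The job is handed in at about 11.7 s of the 45 s. The drawer is home and the gripper still holds the handle out at the mark.

- **Drawer:** I pushed it with closed fingers until the TCP stopped moving and the push force rose to 12 N. The wrist depth view then read the drawer front at x ≈ -85 mm, its home position.
- **Handle:** I gripped the bar from above at 40 N, then 50 N for the pull, and drew it out about 36 mm by TCP travel. The grip opening stayed at 10–11 mm and the force at about 7 N along the pull. That is a little below the roughly 8.7 N the spring should give.
- **Pointer at the mark:** The last check, averaged over five depth readings, put the pointer at x = -9.7 mm and the fork centre at about -9.85 mm. They agree to about 0.2 mm, with about 0.2 mm of scatter between readings.
- **Disagreements:** My first image fits put the fork centre anywhere from -8 to -11 mm, because I had assumed the ear tops were about 2 mm too low. I relied on the depth comparison of ears and blade in the same camera, and it led to a final 0.6 mm trim. The coarse top-view fits did not fully agree with it.
- **Other items:** The last top view shows the cast, bur stand and felt wheel where they started.

The first move call was refused as invalid input and moved nothing. After hand-in no state could be read, so I could not check the final second.

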